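# Tip a standing battery into its tray and press it home

### The arm

A 6-joint arm with a two-finger parallel gripper is mounted at the origin on the work surface. World frame = base frame: x ahead of the robot, y to its left, z up, the work surface at z = 0. Lengths are in m, angles in rad, forces in N, time in s.
With the tool pointing down it reaches from about 0.275 to 0.725 m from the base axis. Payload 15.9 kg.
Tool frame: the origin (TCP) lies on the mounting face of the last link; the fingertips stand 173 mm ahead of it and the grasp point (between the pads) lies 155 mm ahead of it; z points along the fingers, y is the line along which they close (so a half turn about z gives the same grasp; the last joint's range is limited). The gripper opens to 85 mm and grips with 20 to 120 N. Pads are 22 mm wide; open, the fingers measure 114 mm over their backs; the gripper's body (76 mm by 85 mm) begins 54 mm behind the grasp point. The pads swing forward as they close: fully open they stand 13 mm farther back than shut.
Start: joints at [-1.107, 0.213, -0.034, 1.323, 0, 1.571], TCP at [0.224, -0.447, 0.405] pointing down, gripper open.
Joint ranges: [-2.98, 2.98], [-0.74, 1.72], [-1.14, 1.35], [-2.1, 2.04], [-1.57, 1.44], [-3.14, 3.14]. Speed limits (rad/s): [1.89, 1.89, 2.39, 2.57, 3.14, 3.14].

### API

Orientations are given as a rotation vector (axis times angle).
In Python, from bench import status, cams, job gives the robot as it stands. The module is installed in compiled form; this text tells all that it offers.
- The arm moves only by the tool arm_command, never from a script. Its argument "plan" is a list of rows, each an object with "offset": the shift along the tool's x, y, z in mm, a list of three; "dr": the turn, a rotation vector about the tool's x, y, z in degrees, a list of three. In form: [{"offset": [tx, ty, tz], "dr": [wx, wy, wz]}, ...]. A call has 1 to 8 rows; each row is the pose to reach, as a shift and turn from the pose commanded when the call began, along the tool's axes at that moment; what a row does not reach only later rows make up. A row lasts 1/12 s, in which the tool goes at most 41.7 mm and 7.16 degrees, less where a joint would pass 70% of its speed; a pose out of reach is approached as far as the arm can. A call with a gripper value outside its range is refused whole. "jaw" is the opening in per cent of the stroke, from 0 (shut) to 100 (fully open), set as the call begins (left out, the last holds). The fingers move at their own pace and stop on an object; "squeeze" is the grip in N (left out, the last holds). Time passes only in rows, so rows that repeat a pose let the fingers close. It gives the time, the measured TCP pose, the force, the opening and the grip force at its end, in the units of the state.
- status.observe(): the state, without advancing time (a new reading comes with each control period).
- cams.read_camera(name): name is "scene" or "top" or "wrist"; returns a dict with "image" (420x560x3 uint8, blue, green, red), "depth" (420x560 float32, m along the optical axis (not along the pixel's ray), 0 where there is no reading), "fx", "fy", "cx", "cy" (pixels), "D" ([k1, k2, p1, p2, k3] as OpenCV has them; the pictures are not rectified), "xyz" and "orientation" of the camera in the world. Camera axes: x right, y up, looking along -z (the intrinsics and any distortion apply to the point x, -y, -z); pixel columns grow to the right and rows downward; lengths in m; the calibration is good to about 2 mm. A picture is of the moment at which its call begins.
- job.sign_off(): hands the job in; it is judged then, once.
The state is a dict: "clock": time; "qpos": joint angles; "qvel": joint speeds; "effort": joint torques, N m; "position": TCP position; "ee_rot": TCP orientation; "contact_force": force on the tool from outside, world axes, zero at the start; "ft_torque": the same for the moment, N m; "finger_gap": finger opening in m; "grip_force": force on a finger pad.
Only numpy, scipy, OpenCV 4.12 (cv2) and the standard library are available. Lean on these libraries where they do the work, as an engineer would, in place of code of your own. Each camera call takes 0.05 s, during which the arm holds its last target. There are 200 camera calls.

### The job

Fit the standing battery into its tray without lifting it: slide it across the mat until it stands square against the tray's low front lip, then push it high up so that it tips over the lip and lies on its broad side. Then push it along the tray until its near end drops behind the lip and press it home against the rubber buffers at the back for a moment; leave it lying flat in the tray, square and still touching the buffers. Push gently, feeling for the buffers, and leave the other things on the bench alone.

Things in the scene. Friction and masses are not known exactly. Their poses are not given: they have to be found in the camera images.
- battery_mid (a point): Centre of the large dark grey battery, a plain box 65 (x) x 151 (y) x 94 mm (z) standing on the mat between robot and tray, 47 mm above its underside; at the start its front face is 18 to 71 mm short of the lip, up to 0.25 rad out of square. x points out of the broad face that looks at the tray, z out of its top. Tipped, its x points down and its z into the tray.
- battery: The same battery, middle of its underside, same axes. 0.7 to 1 kg. Two brass tabs stand 6 mm above its top, 60 mm either side of the middle, 18 mm towards the rear (-x) face. Slides at 2 to 6 N; tips over the lip at 3 to 6 N near its top. Its rear face rises as it tips, so fingers that stay level drag on it. Never to be pressed by the robot with more than 25 N.
- tray: Low sheet-steel battery tray with a dark painted floor, fixed. Origin at mat height under the middle of the lip's robot-side face; x into the tray, away from the robot, y along the lip, z up. Floor 150 mm long, 3 mm above the mat; side flanges 14 mm high, inner faces at y = +-92 mm. Large battery's final place: lying flat on this floor.
- lip (a point): Middle of the top of the tray's front lip (4 mm thick, 10 mm high, 190 mm long), axes as the tray's. The tipped battery at first rests on it, sloping about 6 degrees, its near end up to 30 mm out on the robot's side, its far end on the floor; pushed on, the near end drops behind the lip. Pushing fingers may hold that end up: then back off and push again.
- bracket: Fixed steel angle, 130 mm wide, 44 mm high, across the tray's back, 148 mm from the tray's origin along x; axes as the tray's. Carries, towards the lip, two rubber buffers (20 mm across, 45 mm either side of the middle, 22 mm up) on adjusting screws. Setting not measured: faces 102 to 114 mm from the tray's origin. Both give together 1 mm per 3 N, solid after 4 mm.
- screwdriver: Screwdriver lying left of the tray; leave alone. Origin: middle of its underside.
- spanner: Small double-ended spanner, 124 mm long, lying right of the tray; leave alone. Origin: middle of its underside.
- strap: Grey steel hold-down strap, 190 x 22 mm with turned-up ends 18 mm high, lying left of the tray; leave alone. Origin: middle of its underside.
- reel: Grey wire reel, 60 mm across, 40 mm high, standing on its flange; leave alone. Origin: middle of its underside.
- board: Green circuit board, 85 x 60 mm, lying on the mat right of the battery; leave alone. Origin: middle of its underside.
- small_battery: Small battery, 43 x 97 x 52 mm, standing right of the tray; not the one to fit; leave alone. Origin: middle of its underside.
- partsbox: Open black parts box, 75 x 110 x 24 mm; leave alone. Origin: middle of its underside.

How it is judged:
By the outcome, as a careful person would: the job done as asked, in the order asked, and still so for the second after the job is handed in, with the robot touching nothing.
It also fails if it takes over 61 s, if anything falls off the work surface, if the arm or the gripper's body presses on something with over 40 N, if the wrist force passes 120 N, or if a joint passes its speed limit or range.

## Working session

There is one attempt and no reset: what is moved stays moved. The work goes in short steps, Python scripts to look and compute and a tool call to move; the robot and the scene stay as the last step left them, time stands still between calls to the robot, and variables do not carry over. Pictures are saved under pics/ and viewed, at most 10 in all, crops included, and the job is handed in when it is done.

Besides the shell and the picture viewer there is one more tool, called in YAML: its name, and indented under it one key for each argument. arm_command: Moves the arm, as the interface text tells. Its arguments: {"type":"object","properties":{"plan":{"type":"array"},"jaw":{"type":"number"},"squeeze":{"type":"number"}},"required":["plan"]}

```bash
mkdir -p pics; cat > h.py <<'E'
import numpy as np, cv2
from scipy.spatial.transform import Rotation as R
from bench import status,cams,job
def rot(o):
    o=np.array(o,float)
    return R.from_rotvec(o) if o.size==3 else (R.from_matrix(o) if o.size==9 else R.from_quat(o))
def K(c): return np.array([[c['fx'],0,c['cx']],[0,c['fy'],c['cy']],[0,0,1.]])
def rays(c,uv):
    p=cv2.undistortPoints(np.array(uv,float).reshape(-1,1,2),K(c),np.array(c['D'],float)).reshape(-1,2)
    d=np.c_[p[:,0],-p[:,1],-np.ones(len(p))]
    return np.array(c['xyz']),rot(c['orientation']).apply(d)
def onplane(c,uv,z):
    o,d=rays(c,uv); return o+d*((z-o[2])/d[:,2])[:,None]
def cloud(c):
    h,w=c['depth'].shape; v,u=np.mgrid[:h,:w]
    o,d=rays(c,np.c_[u.ravel(),v.ravel()])
    return (o+d*c['depth'].ravel()[:,None]).reshape(h,w,3)
E
python3 - <<'E'
from h import *
print(status.observe())
for n in("scene","top"):
    c=cams.read_camera(n); cv2.imwrite(f'pics/{n}0.png',c['image']); print(n,{k:v for k,v in c.items() if k not in('image','depth')},(c['depth']>0).mean())
E
```

```text
{'clock': 0.0, 'qpos': array([-1.10703474e+00,  2.13360337e-01, -3.50388417e-02,  1.32344473e+00,
       -9.30076098e-07,  1.57079059e+00]), 'qvel': array([ 0.00064213,  0.00045725,  0.00064663, -0.0007202 ,  0.00097088,
       -0.00080008]), 'effort': array([ 2.60054941e-03, -6.86165714e+01,  4.87121522e+01,  1.77673419e-02,
        1.68462833e-05,  8.29673968e-05]), 'position': array([ 0.22360179, -0.44707647,  0.40422199]), 'ee_rot': array([-3.05651660e+00, -7.21738847e-01,  3.79451659e-04]), 'contact_force': array([ 0.24996843, -1.00036429, -0.27668885]), 'ft_torque': array([-0.00842893,  0.0154559 , -0.07290456]), 'grip_force': 0.0, 'finger_gap': 0.08564540769910445}
scene {'fx': 481.60545456988774, 'fy': 481.60545456988774, 'cx': 282.80904698802095, 'cy': 211.15619465305855, 'D': array([0.03918316, 0.        , 0.        , 0.        , 0.        ]), 'xyz': array([1.28102813, 0.5590761 , 0.89047264]), 'orientation': array([0.45411353, 0.87642411, 2.09207099])} 0.9960289115646258
top {'fx': 393.55631099609997, 'fy': 393.55631099609997, 'cx': 285.99427631023644, 'cy': 215.69043081901532, 'D': array([-0.09264967,  0.        ,  0.        ,  0.        ,  0.        ]), 'xyz': array([0.50701476, 0.03336959, 0.9126679 ]), 'orientation': array([ 0.0721645 , -0.06033853, -1.54034859])} 0.9961989795918368
```

View pics/scene0.png

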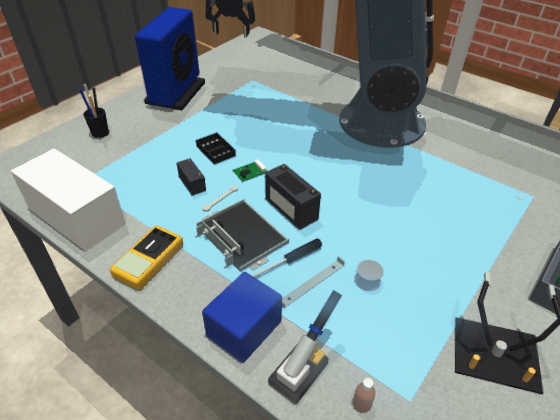

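View pics/top0.png

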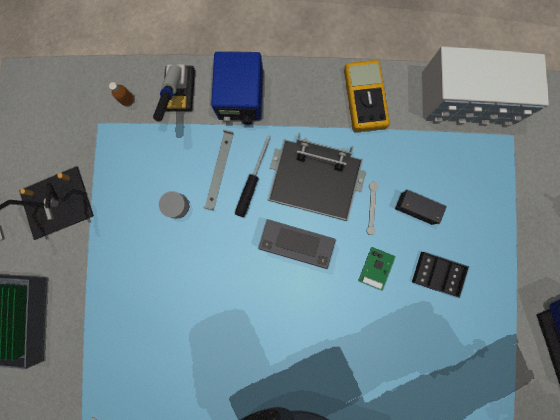

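The top view shows the battery at about (298,243) and the tray centred at (315,180), with its lip edge running (268,198)–(348,219). The bracket is on the far side at (325,153). Both are turned slightly clockwise.

```bash
cat >> h.py <<'E'
def rect(pts):
    (c,s,a)=cv2.minAreaRect((np.asarray(pts)[:,:2]*1000).astype(np.float32)); return np.round(c,1),np.round(s,1),round(a,2),np.round(cv2.boxPoints((c,s,a)),1)
E
python3 - <<'E'
from h import *
c=cams.read_camera('top'); P=cloud(c); img=c['image']
def roi(u0,v0,u1,v1):
    m=np.zeros(img.shape[:2],bool); m[v0:v1,u0:u1]=1; return m
z=P[...,2]
m=roi(245,210,350,280)&(z>.085)&(z<.097)
m=cv2.morphologyEx(m.astype(np.uint8),cv2.MORPH_OPEN,np.ones((3,3)))>0
print('bat depth',rect(P[m]),np.percentile(z[m],[5,50,95]))
# colour
hsv=cv2.cvtColor(img,cv2.COLOR_BGR2HSV)
blue=(hsv[...,0]>85)&(hsv[...,0]<110)&(hsv[...,1]>80)&(hsv[...,2]>90)
# tray by height
m=roi(262,135,372,222)
t=m&(z>.0)&(z<.008)&(hsv[...,2]<90)&~blue
t=cv2.morphologyEx(t.astype(np.uint8),cv2.MORPH_OPEN,np.ones((3,3)))>0
print('tray floor',rect(P[t]),np.median(z[t]))
t=m&~blue
n,l,st,ce=cv2.connectedComponentsWithStats(t.astype(np.uint8)); k=1+np.argmax(st[1:,4]); 
cn=max(cv2.findContours((l==k).astype(np.uint8),0,1)[0],key=cv2.contourArea).reshape(-1,2)
print('tray outline z10',rect(onplane(c,cn,.010)))
# lip/flange points
t=m&(z>.008)&(z<.016); print('lip h',rect(P[t]))
big=cv2.resize(img[130:290,240:390],None,fx=5,fy=5,interpolation=cv2.INTER_CUBIC)[:, :]; cv2.imwrite('pics/crop.png',cv2.resize(big,(562,600)))
# board, others over mat, screwdriver
w=cams.read_camera('wrist'); cv2.imwrite('pics/w0.png',w['image'])
E
```

```text
bat depth (array([519.1,  16.9]), array([149.9,  65.1]), 75.39, array([[468.8, -47.4],
       [531.7, -63.8],
       [569.5,  81.3],
       [506.6,  97.7]], dtype=float32)) [0.09171363 0.09417732 0.09622887]
tray floor (array([672.1, -24.4]), array([182.9, 143.9]), 76.71, array([[ 581.1,  -96.8],
       [ 721.1, -129.9],
       [ 763.1,   48.1],
       [ 623.1,   81.2]], dtype=float32)) 0.003085575303232835
tray outline z10 (array([664.5, -25.7]), array([226.1, 211.4]), 84.08, array([[ 547.7, -127.3],
       [ 758. , -149.1],
       [ 781.3,   75.8],
       [ 571.1,   97.6]], dtype=float32))
lip h (array([669.7, -27.6]), array([273.4, 163.6]), 82.12, array([[ 569.9, -151.7],
       [ 731.9, -174.2],
       [ 769.4,   96.6],
       [ 607.4,  119.1]], dtype=float32))
```

View pics/crop.png

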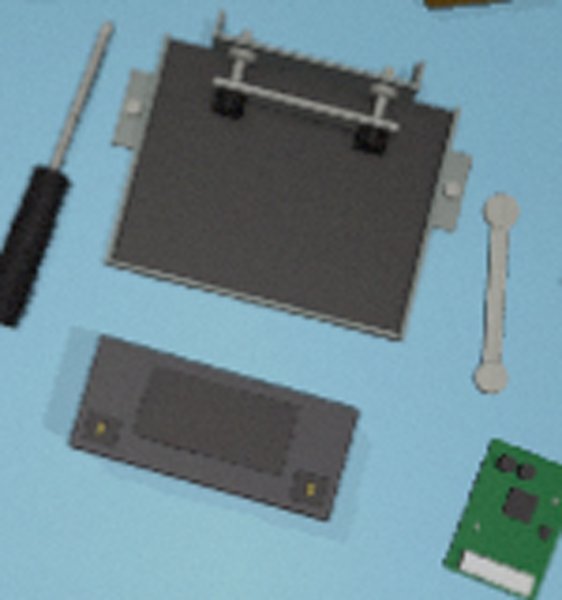

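The crop shows the lip's robot-side edge from (107,265) to (402,339) in crop pixels. Both buffers (228,102), (370,138) and the brass tabs (100,428), (310,490) are clear. The battery is nearly parallel to the lip. Next I'll refine both poses with line fits.

```bash
cat > meas.py <<'E'
from h import *
def boundary(c,u0,u1,vs,ve,thr=None):
    # along columns from blue mat upward to first non-blue; subpixel on (B-R)
    g=c['image'].astype(float); s=cv2.GaussianBlur(g[...,0]-g[...,2],(3,3),0); out=[]
    for u in range(u0,u1):
        col=s[ve:vs+1,u][::-1]; t=40.
        i=np.argmax(col<t)
        if i>0: out.append((u,vs-(i-1)-(col[i-1]-t)/(col[i-1]-col[i])))
    return np.array(out)
def fit(p):
    vx,vy,x,y=cv2.fitLine((p[:,:2]*1000).astype(np.float32),cv2.DIST_HUBER,0,.01,.01).ravel()
    r=(p[:,0]*1000-x)*-vy+(p[:,1]*1000-y)*vx
    return np.array([x,y]),np.degrees(np.arctan2(vy,vx)),r.std()
E
python3 - <<'E'
from meas import *
c=cams.read_camera('top')
g=c['image'].astype(int); print((g[...,0]-g[...,2])[195:225,310])
b=[]
for u in range(275,343):
    v0=int(200.7+(u-268.6)*.25)+6
    q=boundary(c,u,u+1,v0,v0-14); b+=list(q)
b=np.array(b); P=onplane(c,b,0.0); print('lip foot',len(b),fit(P))
e=onplane(c,[(268.6,200.7),(347.3,220.4)],.010)*1000; print(e)
# flanges: row scans; left outer edge top z .014, right outer
for name,pts in dict(left=[(107,262),(166,38)],right=[(402,338),(458,110)]).items():
    p=np.array(pts)/3.748+[240,130]; w=onplane(c,p,.012)*1000; d=w[1]-w[0]; print(name,w,np.degrees(np.arctan2(d[1],d[0])))
# buffers
p=np.array([(228,102),(370,138)])/3.748+[240,130]; print(onplane(c,p,.025)*1000)
# battery top edges: from crop
p=np.array([(102,337),(358,409),(328,520),(70,446)])/3.748+[240,130]; w=onplane(c,p,.094)*1000; print(w); 
for i in range(4):
    d=w[(i+1)%4]-w[i]; print(np.hypot(d[0],d[1]),np.degrees(np.arctan2(d[1],d[0])))
p=np.array([(100,428),(310,490)])/3.748+[240,130]; print('tabs',onplane(c,p,.1)*1000)
E
```

```text
[-1 -2 -1 -3 -6 -1 -2  0 -5 -3 -2 -2 -1 -3 -1  3 23 58 63 65 65 64 62 62
 63 62 63 62 64 62]
lip foot 68 (array([596.4969  , -10.640289], dtype=float32), np.float32(77.109375), np.float64(0.1547757792835282))
[[ 617.11898427   82.54749356   10.        ]
 [ 576.78079192 -100.089127     10.        ]]
left [[618.71950034  82.61961738  12.        ]
 [760.84834772  50.58729124  12.        ]] -12.700846710923678
right [[ 577.12681747  -99.68631527   12.        ]
 [ 720.5399047  -132.62951786   12.        ]] -12.936899945029142
[[718.01858053  11.13647122  25.        ]
 [698.21560614 -76.30877775  25.        ]]
[[566.43405614  79.50829883  94.        ]
 [530.54280288 -63.78885832  94.        ]
 [468.85487181 -48.51407076  94.        ]
 [505.40337821  95.22286992  94.        ]]
147.72358413459062 -104.06144050828638
63.55092425949111 166.09250151252425
148.31082709916228 75.73353462255473
63.021356634257195 -14.43923570392872
tabs [[515.79443178  78.59525872 100.        ]
 [485.23349155 -37.65338072 100.        ]]
```

```bash
cat > go.py <<'E'
import sys
from h import *
# tray frame: origin mm, yaw
O=np.array([597,-8.8,0]); PSI=-12.9
TR=R.from_euler('z',PSI,degrees=True)
L=160.; HX=11.
def pose(x,y,z,tilt):
    # front lower fingertip edge at tray (x,y,z) mm
    Rt=TR*R.from_matrix(np.diag([1.,-1,-1]))*R.from_euler('y',tilt,degrees=True)
    return O+TR.apply([x,y,z])-Rt.apply([HX,0,L]),Rt
def cur():
    s=status.observe(); Rc=rot(s['ee_rot']); p=s['position']*1000
    tip=TR.inv().apply(p+Rc.apply([HX,0,L])-O); return s,p,Rc,tip
if __name__=='__main__':
    s,p,Rc,tip=cur()
    f=TR.inv().apply(s['contact_force'])
    print('t',round(s['clock'],2),'tip(tray)',tip.round(1),'F(tray)',f.round(1))
    for a in sys.argv[1:]:
        P,Rt=pose(*map(float,a.split(',')))
        print(a,'tcp',P.round(0),'offset',Rc.inv().apply(P-p).round(1),'dr',(Rc.inv()*Rt).as_rotvec(degrees=True).round(1))
E
python3 go.py -- -- 2>/dev/null; python3 - <<'E'
import sys; sys.argv=['go','-135,7.7,200,20','-135,7.7,28,20']
exec(open('go.py').read())
E
```

```text
t 0.25 tip(tray) [-257.6 -503.6  244.5] F(tray) [-0.1 -0.5  0.3]
t 0.25 tip(tray) [-257.6 -503.6  244.5] F(tray) [-0.1 -0.5  0.3]
-135,7.7,200,20 tcp [404.  43. 347.] offset [ 380.5 -358.1   58.1] dr [-6.9 19.2 39.1]
-135,7.7,28,20 tcp [404.  43. 175.] offset [ 380.4 -358.   230.1] dr [-6.9 19.2 39.1]
```

arm_command:
  plan:
    - {"offset": [380, -358, 58], "dr": [-7, 19, 39]}
    - {"offset": [380, -358, 58], "dr": [-7, 19, 39]}
    - {"offset": [380, -358, 58], "dr": [-7, 19, 39]}
    - {"offset": [380, -358, 58], "dr": [-7, 19, 39]}
    - {"offset": [380, -358, 58], "dr": [-7, 19, 39]}
    - {"offset": [380, -358, 58], "dr": [-7, 19, 39]}
    - {"offset": [380, -358, 58], "dr": [-7, 19, 39]}
    - {"offset": [380, -358, 58], "dr": [-7, 19, 39]}
  jaw: 100

```text
clock: 0.92
position: [0.3303, -0.1559, 0.3705]
ee_rot: [3.034, -0.348, 0.535]
contact_force: [1.3, -1.1, 0.2]
finger_gap: 0.0854
grip_force: 0.0
```

```bash
python3 go.py " -135,7.7,200,20"
```

```text
t 0.92 tip(tray) [-162.  -203.5  224. ] F(tray) [ 1.5 -0.7  0.2]
 -135,7.7,200,20 tcp [404.  43. 347.] offset [  16.7 -210.8   31.1] dr [ 0.2 -0.  -0.1]
```

arm_command:
  plan:
    - {"offset": [17, -211, 31], "dr": [0, 0, 0]}
    - {"offset": [17, -211, 31], "dr": [0, 0, 0]}
    - {"offset": [17, -211, 31], "dr": [0, 0, 0]}
    - {"offset": [17, -211, 31], "dr": [0, 0, 0]}
    - {"offset": [17, -211, 31], "dr": [0, 0, 0]}
    - {"offset": [17, -211, 31], "dr": [0, 0, 0]}
    - {"offset": [17, -211, 31], "dr": [0, 0, 0]}

```text
clock: 1.5
position: [0.3797, -0.0698, 0.3482]
ee_rot: [3.064, -0.282, 0.536]
contact_force: [0.8, 0.0, 0.7]
finger_gap: 0.0853
grip_force: 0.0
```

```bash
python3 go.py " -135,7.7,200,20" " -135,7.7,28,20"; python3 - <<'E'
from h import *
w=cams.read_camera('wrist'); cv2.imwrite('pics/w1.png',w['image']); print(w['xyz'],status.observe()['position'])
E
```

```text
t 1.5 tip(tray) [-133.8 -103.3  201.4] F(tray) [0.8 0.2 0.7]
 -135,7.7,200,20 tcp [404.  43. 347.] offset [   2.  -115.6    4. ] dr [-1.5  0.2  2.1]
 -135,7.7,28,20 tcp [404.  43. 175.] offset [ -56.2 -113.4  165.8] dr [-1.5  0.2  2.1]
[ 0.46257367 -0.08513053  0.34650912] [ 0.37976076 -0.06991415  0.3480983 ]
```

View pics/w1.png

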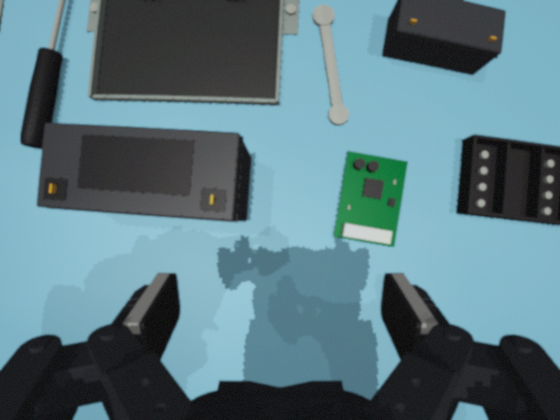

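The wrist view shows the two fingers at (155,310) and (410,310), the battery at (145,170) left of centre, and the lip at (185,100) nearly parallel to it. I'll continue sideways.

arm_command:
  plan:
    - {"offset": [2, -115, 4], "dr": [-1.5, 0, 2]}
    - {"offset": [2, -115, 4], "dr": [-1.5, 0, 2]}
    - {"offset": [2, -115, 4], "dr": [-1.5, 0, 2]}
    - {"offset": [2, -115, 4], "dr": [-1.5, 0, 2]}
    - {"offset": [2, -115, 4], "dr": [-1.5, 0, 2]}
    - {"offset": [2, -115, 4], "dr": [-1.5, 0, 2]}
    - {"offset": [2, -115, 4], "dr": [-1.5, 0, 2]}
    - {"offset": [2, -115, 4], "dr": [-1.5, 0, 2]}

```text
clock: 2.22
position: [0.3826, -0.0681, 0.3469]
ee_rot: [3.068, -0.275, 0.537]
contact_force: [-0.4, 0.6, -0.6]
finger_gap: 0.0856
grip_force: 0.0
```

```bash
python3 go.py " -135,7.7,200,20" " -135,7.7,28,20"; python3 -c "
from h import *
print(status.observe()['qpos'].round(2))"
```

```text
t 2.22 tip(tray) [-131.4 -100.1  200.1] F(tray) [-0.5  0.5 -0.6]
 -135,7.7,200,20 tcp [404.  43. 347.] offset [   0.5 -113.4    2.4] dr [-1.8  0.2  2.4]
 -135,7.7,28,20 tcp [404.  43. 175.] offset [ -57.7 -110.7  164.3] dr [-1.8  0.2  2.4]
[-0.18 -0.19 -0.63  0.78  0.02  3.14]
```

```bash
sed -i "s/diag(\[1.,-1,-1\])/diag([-1.,1,-1])/; s/euler('y',tilt/euler('y',-tilt/; s/HX=11./HX=-11./" go.py; python3 go.py " -135,7.7,200,20"
```

```text
t 2.22 tip(tray) [-152.1 -101.   192.6] F(tray) [-0.5  0.5 -0.6]
 -135,7.7,200,20 tcp [404.  43. 347.] offset [   0.5 -113.4    2.4] dr [  -0.4   -2.8 -177.6]
```

arm_command:
  plan:
    - {"offset": [0, 0, 0], "dr": [0, 0, -57]}
    - {"offset": [0, 0, 0], "dr": [0, 0, -57]}
    - {"offset": [0, 0, 0], "dr": [0, 0, -57]}
    - {"offset": [0, 0, 0], "dr": [0, 0, -57]}
    - {"offset": [0, 0, 0], "dr": [0, 0, -57]}
    - {"offset": [0, 0, 0], "dr": [0, 0, -57]}
    - {"offset": [0, 0, 0], "dr": [0, 0, -57]}
    - {"offset": [0, 0, 0], "dr": [0, 0, -57]}

```text
clock: 2.88
position: [0.3826, -0.0681, 0.3469]
ee_rot: [2.687, 1.172, 0.438]
contact_force: [-0.5, 0.9, 0.2]
finger_gap: 0.0856
grip_force: 0.0
```

```bash
python3 go.py " -135,7.7,200,20"; python3 -c "
from h import *
print(status.observe()['qpos'].round(2))"
```

```text
t 2.88 tip(tray) [-146.9 -110.   194.2] F(tray) [-0.7  0.7  0.2]
 -135,7.7,200,20 tcp [404.  43. 347.] offset [ 95.8 -60.8   2.4] dr [   0.8   -2.1 -120.3]
[-0.18 -0.19 -0.63  0.78  0.02  2.14]
```

arm_command:
  plan:
    - {"offset": [96, -61, 2], "dr": [0.8, -2, -120]}
    - {"offset": [96, -61, 2], "dr": [0.8, -2, -120]}
    - {"offset": [96, -61, 2], "dr": [0.8, -2, -120]}
    - {"offset": [96, -61, 2], "dr": [0.8, -2, -120]}
    - {"offset": [96, -61, 2], "dr": [0.8, -2, -120]}
    - {"offset": [96, -61, 2], "dr": [0.8, -2, -120]}
    - {"offset": [96, -61, 2], "dr": [0.8, -2, -120]}
    - {"offset": [96, -61, 2], "dr": [0.8, -2, -120]}

```text
clock: 3.55
position: [0.4042, 0.0438, 0.3472]
ee_rot: [1.764, 2.221, 0.23]
contact_force: [-0.1, 0.9, 0.1]
finger_gap: 0.0856
grip_force: 0.0
```

```bash
python3 go.py " -135,7.7,200,20"
```

```text
t 3.55 tip(tray) [-142.2    0.9  197.6] F(tray) [-0.3  0.8  0.1]
 -135,7.7,200,20 tcp [404.  43. 347.] offset [-0.2 -0.7  0.4] dr [  0.4  -1.2 -64.2]
```

arm_command:
  plan:
    - {"offset": [0, -0.7, 0], "dr": [0.4, -1.2, -64]}
    - {"offset": [0, -0.7, 0], "dr": [0.4, -1.2, -64]}
    - {"offset": [0, -0.7, 0], "dr": [0.4, -1.2, -64]}
    - {"offset": [0, -0.7, 0], "dr": [0.4, -1.2, -64]}
    - {"offset": [0, -0.7, 0], "dr": [0.4, -1.2, -64]}
    - {"offset": [0, -0.7, 0], "dr": [0.4, -1.2, -64]}
    - {"offset": [0, -0.7, 0], "dr": [0.4, -1.2, -64]}
    - {"offset": [0, -0.7, 0], "dr": [0.4, -1.2, -64]}

```text
clock: 4.22
position: [0.4036, 0.0434, 0.347]
ee_rot: [0.481, 2.752, -0.024]
contact_force: [-0.2, 0.6, 0.2]
finger_gap: 0.0854
grip_force: 0.0
```

```bash
python3 go.py " -135,7.7,200,20" " -135,7.7,30,20"
```

```text
t 4.22 tip(tray) [-135.4    6.6  200.3] F(tray) [-0.4  0.5  0.2]
 -135,7.7,200,20 tcp [404.  43. 347.] offset [-0.  -0.   0.4] dr [ 0.1 -0.1 -6.9]
 -135,7.7,30,20 tcp [404.  43. 177.] offset [ 57.6  -7.2 160.2] dr [ 0.1 -0.1 -6.9]
```

arm_command:
  plan:
    - {"offset": [10, -1, 25], "dr": [0.1, -0.1, -7]}
    - {"offset": [22, -2.8, 60], "dr": [0.1, -0.1, -7]}
    - {"offset": [35, -4.3, 97], "dr": [0.1, -0.1, -7]}
    - {"offset": [47, -5.8, 130], "dr": [0.1, -0.1, -7]}
    - {"offset": [54, -6.7, 150], "dr": [0.1, -0.1, -7]}
    - {"offset": [57.6, -7.2, 160], "dr": [0.1, -0.1, -7]}
    - {"offset": [57.6, -7.2, 160], "dr": [0.1, -0.1, -7]}

```text
clock: 4.8
position: [0.4024, 0.0435, 0.1745]
ee_rot: [0.321, 2.779, -0.057]
contact_force: [-1.5, 0.1, -0.1]
finger_gap: 0.0857
grip_force: 0.0
```

```bash
python3 go.py " -135,7.7,30,20" " -115,7.7,30,20" " -72,7.7,30,20"; python3 - <<'E'
from h import *
c=cams.read_camera('top'); cv2.imwrite('pics/t1.png',cv2.resize(c['image'][110:310,220:420],None,fx=3,fy=3,interpolation=cv2.INTER_CUBIC))
E
```

```text
t 4.8 tip(tray) [-136.8    7.2   27.7] F(tray) [-1.5 -0.2 -0.1]
 -135,7.7,30,20 tcp [404.  43. 177.] offset [-2.   0.1 -1.5] dr [-0.1 -0.2 -0.2]
 -115,7.7,30,20 tcp [423.  39. 177.] offset [-20.8   0.2   5.2] dr [-0.1 -0.2 -0.2]
 -72,7.7,30,20 tcp [465.  29. 177.] offset [-61.2   0.4  19.8] dr [-0.1 -0.2 -0.2]
```

View pics/t1.png

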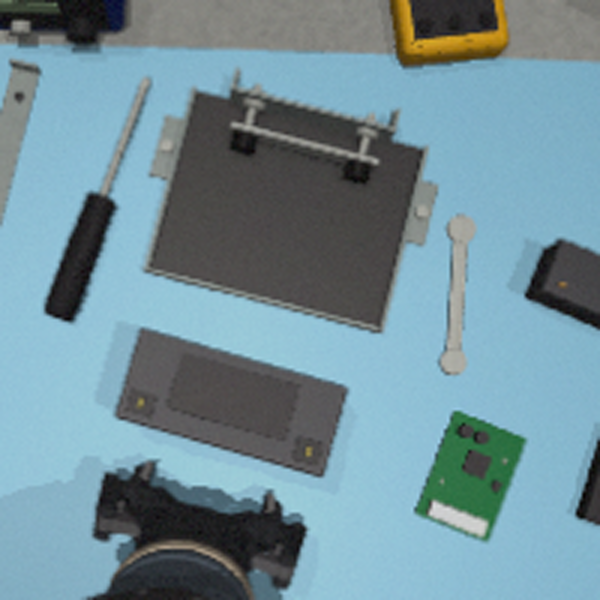

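The fingers at (147,470) and (268,503) stand centred behind the battery's rear edge (118,418)–(322,475), clear of it. Now I'll slide it slowly.

arm_command:
  plan:
    - {"offset": [-6, 0, 2.2], "dr": [0, 0, 0]}
    - {"offset": [-12, 0, 4.4], "dr": [0, 0, 0]}
    - {"offset": [-17, 0, 6.2], "dr": [0, 0, 0]}
    - {"offset": [-21, 0, 7.6], "dr": [0, 0, 0]}
    - {"offset": [-25, 0, 9.1], "dr": [0, 0, 0]}
    - {"offset": [-29, 0, 10.6], "dr": [0, 0, 0]}
    - {"offset": [-33, 0, 12], "dr": [0, 0, 0]}
    - {"offset": [-37, 0, 13.5], "dr": [0, 0, 0]}

```text
clock: 5.52
position: [0.4421, 0.0346, 0.1768]
ee_rot: [0.321, 2.776, -0.055]
contact_force: [-4.9, 1.3, 2.8]
finger_gap: 0.0853
grip_force: 3.0
```

```bash
python3 go.py " -72,7.7,30,20"
```

```text
t 5.52 tip(tray) [-95.6   7.6  30.3] F(tray) [-5.   0.2  2.8]
 -72,7.7,30,20 tcp [465.  29. 177.] offset [-22.1   0.1   8.3] dr [-0.  -0.  -0.3]
```

arm_command:
  plan:
    - {"offset": [-3.5, 0, 1.3], "dr": [0, 0, 0]}
    - {"offset": [-7, 0, 2.5], "dr": [0, 0, 0]}
    - {"offset": [-10.5, 0, 3.8], "dr": [0, 0, 0]}
    - {"offset": [-14, 0, 5.1], "dr": [0, 0, 0]}
    - {"offset": [-17, 0, 6.2], "dr": [0, 0, 0]}
    - {"offset": [-19.5, 0, 7.1], "dr": [0, 0, 0]}
    - {"offset": [-22, 0, 8], "dr": [0, 0, 0]}

```text
clock: 6.1
position: [0.4649, 0.0293, 0.1769]
ee_rot: [0.321, 2.776, -0.055]
contact_force: [-5.8, 2.4, 4.2]
finger_gap: 0.0856
grip_force: 3.1
```

```bash
python3 go.py " -66,7.7,30,20"; python3 - <<'E'
from h import *
from go import TR,O
c=cams.read_camera('top'); P=TR.inv().apply(cloud(c).reshape(-1,3)*1000-O)
m=(P[:,2]>86)&(P[:,2]<97)&(P[:,0]>-110)&(P[:,0]<30)&(abs(P[:,1])<110)
print(rect(P[m]/1000))
E
```

```text
t 6.1 tip(tray) [-72.3   7.4  30.2] F(tray) [-6.2  1.   4.2]
 -66,7.7,30,20 tcp [471.  28. 177.] offset [-5.8  0.1  2.4] dr [-0.  -0.  -0.3]
(array([-56.6,   8.4]), array([150.9,  95.8]), 89.7, array([[-104.9,  -66.8],
       [  -9.1,  -67.3],
       [  -8.3,   83.6],
       [-104.1,   84.1]], dtype=float32))
```

arm_command:
  plan:
    - {"offset": [-1.5, 0, 0.5], "dr": [0, 0, 0]}
    - {"offset": [-3, 0, 1.1], "dr": [0, 0, 0]}
    - {"offset": [-4.2, 0, 1.5], "dr": [0, 0, 0]}
    - {"offset": [-5.2, 0, 1.9], "dr": [0, 0, 0]}
    - {"offset": [-6, 0, 2.2], "dr": [0, 0, 0]}
    - {"offset": [-6.5, 0, 2.4], "dr": [0, 0, 0]}

```text
clock: 6.65
position: [0.4715, 0.0277, 0.1768]
ee_rot: [0.321, 2.776, -0.055]
contact_force: [-5.7, 0.9, 3.5]
finger_gap: 0.0853
grip_force: 3.1
```

```bash
python3 go.py " -66,7.7,30,20"
```

```text
t 6.65 tip(tray) [-65.4   7.4  30.2] F(tray) [-5.7 -0.4  3.5]
 -66,7.7,30,20 tcp [471.  28. 177.] offset [0.6 0.1 0. ] dr [-0.   0.  -0.3]
```

Still only sliding force, so I'll continue in small steps until it rises.

arm_command:
  plan:
    - {"offset": [-0.6, 0, 0.2], "dr": [0, 0, 0]}
    - {"offset": [-1.2, 0, 0.4], "dr": [0, 0, 0]}
    - {"offset": [-1.8, 0, 0.6], "dr": [0, 0, 0]}

```text
clock: 6.9
position: [0.4733, 0.0273, 0.1768]
ee_rot: [0.321, 2.776, -0.055]
contact_force: [-5.8, 0.7, 2.4]
finger_gap: 0.0854
grip_force: 2.8
```

arm_command:
  plan:
    - {"offset": [-0.5, 0, 0.2], "dr": [0, 0, 0]}
    - {"offset": [-1, 0, 0.4], "dr": [0, 0, 0]}

```text
clock: 7.07
position: [0.4741, 0.0271, 0.1767]
ee_rot: [0.321, 2.776, -0.055]
contact_force: [-10.4, 1.3, 5.5]
finger_gap: 0.0852
grip_force: 4.9
```

```bash
python3 go.py " -66,7.7,30,20"
```

```text
t 7.07 tip(tray) [-62.8   7.3  30.1] F(tray) [-10.4  -1.1   5.5]
 -66,7.7,30,20 tcp [471.  28. 177.] offset [ 3.1  0.2 -1. ] dr [-0.1 -0.  -0.3]
```

arm_command:
  plan:
    - {"offset": [-0.3, 0, 0.1], "dr": [0, 0, 0]}
    - {"offset": [-0.5, 0, 0.2], "dr": [0, 0, 0]}

```text
clock: 7.23
position: [0.4743, 0.027, 0.1765]
ee_rot: [0.32, 2.777, -0.055]
contact_force: [-12.3, 2.5, 8.5]
finger_gap: 0.0853
grip_force: 6.1
```

```bash
python3 go.py " -85,7.7,30,20" " -85,7.7,82,20" " -66,7.7,82,20"; python3 - <<'E'
from h import *
from go import TR,O
c=cams.read_camera('top'); P=TR.inv().apply(cloud(c).reshape(-1,3)*1000-O)
m=(P[:,2]>86)&(P[:,2]<97)&(P[:,0]>-50)&(P[:,0]<30)&(abs(P[:,1])<110)
print(rect(P[m]/1000)[2:])
E
```

```text
t 7.23 tip(tray) [-62.7   7.3  29.9] F(tray) [-12.6  -0.3   8.5]
 -85,7.7,30,20 tcp [452.  32. 177.] offset [21.1  0.1 -7.7] dr [-0.  -0.1 -0.3]
 -85,7.7,82,20 tcp [452.  32. 229.] offset [  3.4   0.1 -56.6] dr [-0.  -0.1 -0.3]
 -66,7.7,82,20 tcp [471.  28. 229.] offset [-14.5   0.2 -50.1] dr [-0.  -0.1 -0.3]
(0.09, array([[-50.1,  83.6],
       [-49.8, -67.2],
       [  1. , -67.1],
       [  0.7,  83.7]], dtype=float32))
```

Square against the lip (angle 0.09°, front face at x≈+1). Back off and rise.

arm_command:
  plan:
    - {"offset": [10, 0, -3.6], "dr": [0, 0, 0]}
    - {"offset": [21, 0, -7.7], "dr": [0, 0, 0]}
    - {"offset": [15, 0, -24], "dr": [0, 0, 0]}
    - {"offset": [8, 0, -44], "dr": [0, 0, 0]}
    - {"offset": [3.4, 0, -56.6], "dr": [0, 0, 0]}
    - {"offset": [3.4, 0, -56.6], "dr": [0, 0, 0]}

```text
clock: 7.78
position: [0.4539, 0.0323, 0.2317]
ee_rot: [0.321, 2.77, -0.054]
contact_force: [0.2, 0.2, 0.6]
finger_gap: 0.0853
grip_force: 0.0
```

```bash
python3 go.py " -66,7.7,82,20" " -59,7.7,84,20"
```

```text
t 7.78 tip(tray) [-82.9   8.1  85.4] F(tray) [0.2 0.2 0.6]
 -66,7.7,82,20 tcp [471.  28. 229.] offset [-15.5  -0.3   9. ] dr [ 0.   0.3 -0.3]
 -59,7.7,84,20 tcp [478.  26. 231.] offset [-22.7  -0.3   9.6] dr [ 0.   0.3 -0.3]
```

arm_command:
  plan:
    - {"offset": [-6, 0, 5], "dr": [0, 0, 0]}
    - {"offset": [-13, 0, 10.5], "dr": [0, 0, 0]}
    - {"offset": [-17, 0, 12], "dr": [0, 0, 0]}
    - {"offset": [-20.5, 0, 10.7], "dr": [0, 0, 0]}
    - {"offset": [-23, 0, 10], "dr": [0, 0, 0]}
    - {"offset": [-25.3, 0, 9.2], "dr": [0, 0, 0]}

```text
clock: 8.28
position: [0.4789, 0.0258, 0.2282]
ee_rot: [0.321, 2.777, -0.056]
contact_force: [-2.6, 0.5, -1.1]
finger_gap: 0.0849
grip_force: 1.3
```

```bash
python3 go.py " -49,7.7,90,20" " -41,7.7,94.5,20" " -33,7.7,98,20" " -25,7.7,101,20"
```

```text
t 8.28 tip(tray) [-57.9   7.1  81.5] F(tray) [-2.6 -0.1 -1.1]
 -49,7.7,90,20 tcp [488.  24. 237.] offset [-11.1   0.3  -4.9] dr [-0.1 -0.1 -0.3]
 -41,7.7,94.5,20 tcp [495.  22. 241.] offset [-20.1   0.4  -6.4] dr [-0.1 -0.1 -0.3]
 -33,7.7,98,20 tcp [503.  21. 245.] offset [-28.9   0.4  -7. ] dr [-0.1 -0.1 -0.3]
 -25,7.7,101,20 tcp [511.  19. 248.] offset [-37.4   0.5  -7.1] dr [-0.1 -0.1 -0.3]
```

arm_command:
  plan:
    - {"offset": [-3.7, 0, -1.7], "dr": [0, 0, 0]}
    - {"offset": [-7.4, 0, -3.4], "dr": [0, 0, 0]}
    - {"offset": [-11, 0, -4.9], "dr": [0, 0, 0]}
    - {"offset": [-15.5, 0, -5.7], "dr": [0, 0, 0]}
    - {"offset": [-20, 0, -6.4], "dr": [0, 0, 0]}
    - {"offset": [-24.5, 0, -6.8], "dr": [0, 0, 0]}
    - {"offset": [-29, 0, -7], "dr": [0, 0, 0]}

```text
clock: 8.87
position: [0.5039, 0.0202, 0.2457]
ee_rot: [0.321, 2.775, -0.055]
contact_force: [-1.4, 0.8, -0.6]
finger_gap: 0.0859
grip_force: 0.7
```

```bash
python3 go.py " -25,7.7,101,20" " -17,7.7,103,20" " -8,7.7,104,20" " 0,7.7,105,20"; python3 - <<'E'
from h import *
c=cams.read_camera('scene'); cv2.imwrite('pics/s1.png',cv2.resize(c['image'][120:290,180:380],None,fx=3,fy=3))
E
```

```text
t 8.87 tip(tray) [-32.    7.3  99.2] F(tray) [-1.6  0.4 -0.6]
 -25,7.7,101,20 tcp [511.  19. 248.] offset [-7.3  0.2  0.7] dr [-0.   0.1 -0.3]
 -17,7.7,103,20 tcp [519.  17. 250.] offset [-15.6   0.3   1.5] dr [-0.   0.1 -0.3]
 -8,7.7,104,20 tcp [528.  15. 251.] offset [-24.3   0.3   3.7] dr [-0.   0.1 -0.3]
 0,7.7,105,20 tcp [535.  13. 252.] offset [-32.2   0.4   5.5] dr [-0.   0.1 -0.3]
```

View pics/s1.png

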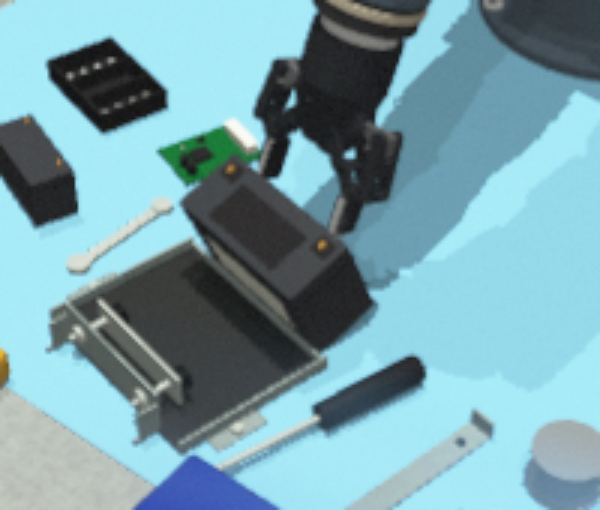

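The scene view shows the battery tipping squarely about the lip, roughly 25° over, with its top face spanning (185,200)–(370,270). The fingers at (270,160) and (345,215) are on its rear face. Continue on the arc.

arm_command:
  plan:
    - {"offset": [-3.7, 0, 0.3], "dr": [0, 0, 0]}
    - {"offset": [-7.3, 0, 0.7], "dr": [0, 0, 0]}
    - {"offset": [-11, 0, 1.1], "dr": [0, 0, 0]}
    - {"offset": [-14.5, 0, 1.5], "dr": [0, 0, 0]}
    - {"offset": [-18, 0, 2.2], "dr": [0, 0, 0]}
    - {"offset": [-21, 0, 3], "dr": [0, 0, 0]}
    - {"offset": [-24, 0, 3.7], "dr": [0, 0, 0]}

```text
clock: 9.5
position: [0.5269, 0.0147, 0.25]
ee_rot: [0.321, 2.775, -0.056]
contact_force: [-0.1, -0.3, 1.3]
finger_gap: 0.0855
grip_force: 0.6
```

```bash
cat > look.py <<'E'
from h import *
from go import TR,O
c=cams.read_camera('scene'); P=TR.inv().apply(cloud(c).reshape(-1,3)*1000-O)
for x0 in range(-60,130,10):
    m=(P[:,0]>x0)&(P[:,0]<x0+10)&(abs(P[:,1]-8)<20)&(P[:,2]<125); print(x0,np.percentile(P[m,2],[5,50,95]).round(0) if m.sum()>3 else None,end='; ')
E
python3 go.py " 0,7.7,105,20" " 10,7.7,105,20"; python3 look.py
```

```text
t 9.5 tip(tray) [ -8.4   7.1 103.5] F(tray) [-0.  -0.3  1.3]
 0,7.7,105,20 tcp [535.  13. 252.] offset [-8.5  0.4  1.5] dr [-0.1  0.  -0.3]
 10,7.7,105,20 tcp [545.  11. 252.] offset [-17.9   0.5   4.9] dr [-0.1  0.  -0.3]
-60 None; -50 None; -40 None; -30 None; -20 [ 88.  98. 100.]; -10 [104. 110. 112.]; 0 [ -0. 106. 111.]; 10 [ -2.  97. 103.]; 20 [-1. 90. 97.]; 30 [-1. 82. 89.]; 40 [-1. 74. 82.]; 50 [-2.  1.  4.]; 60 [-1.  1.  3.]; 70 [-3.  0.  3.]; 80 [-3.  0.  3.]; 90 [-2.  1.  4.]; 100 [-3.  1.  3.]; 110 None; 120 [-2. 18. 36.];
```

arm_command:
  plan:
    - {"offset": [-3, 0, 0.5], "dr": [0, 0, 0]}
    - {"offset": [-6, 0, 1], "dr": [0, 0, 0]}
    - {"offset": [-9, 0, 2], "dr": [0, 0, 0]}
    - {"offset": [-12, 0, 3], "dr": [0, 0, 0]}
    - {"offset": [-12, 0, 3], "dr": [0, 0, 0]}
    - {"offset": [-12, 0, 3], "dr": [0, 0, 0]}

```text
clock: 10.05
position: [0.5386, 0.012, 0.2512]
ee_rot: [0.321, 2.775, -0.056]
contact_force: [-0.2, -0.1, -0.3]
finger_gap: 0.0855
grip_force: 0.0
```

```bash
python3 go.py ; python3 look.py
```

```text
t 10.05 tip(tray) [  3.5   7.  104.7] F(tray) [-0.2 -0.1 -0.3]
-60 None; -50 None; -40 [66. 70. 71.]; -30 [67. 69. 71.]; -20 [69. 71. 74.]; -10 [70. 73. 75.]; 0 [72. 74. 77.]; 10 [72. 75. 77.]; 20 [74. 76. 79.]; 30 [75. 78. 79.]; 40 [76. 79. 81.]; 50 [-0. 68. 81.]; 60 [-1. 29. 56.]; 70 [-1.  0.  4.]; 80 [-3.  1.  3.]; 90 [-2.  2.  4.]; 100 [-1.  2.  4.]; 110 None; 120 [-1. 18. 35.];
```

```bash
python3 look.py; python3 - <<'E'
from h import *
c=cams.read_camera('scene'); cv2.imwrite('pics/s2.png',cv2.resize(c['image'][120:290,180:380],None,fx=3,fy=3))
E
```

```text
-60 None; -50 None; -40 None; -30 None; -20 [74. 77. 79.]; -10 [74. 76. 79.]; 0 [72. 75. 78.]; 10 [71. 74. 78.]; 20 [69. 72. 75.]; 30 [68. 71. 74.]; 40 [65. 70. 72.]; 50 [66. 68. 70.]; 60 [ 0. 25. 68.]; 70 [-2. 43. 65.]; 80 [-2.  1.  3.]; 90 [-2.  1.  3.]; 100 [0. 1. 3.]; 110 None; 120 [-0. 18. 34.];
```

View pics/s2.png

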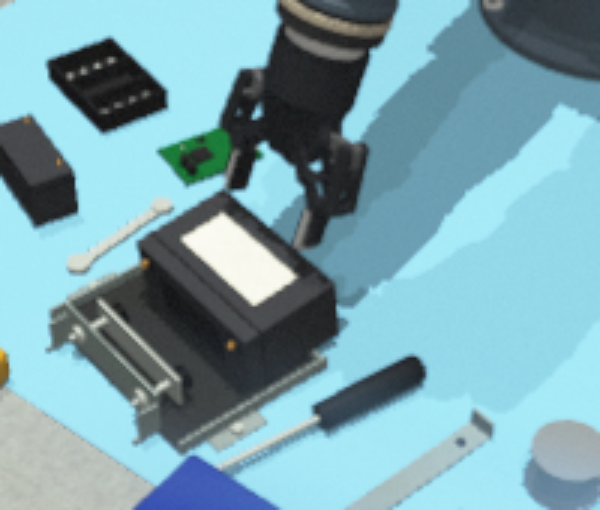

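The battery now lies broad side down on the lip. It slopes into the tray, near end at about x=-23, tabs (145,265) and (232,345) towards the buffers, and it is square. Next the fingers go back and down behind the near end.

```bash
python3 go.py " -45,8,105,20" " -45,8,38,20"
```

```text
t 10.2 tip(tray) [  3.3   7.  104.7] F(tray) [-0.5 -0.3  0.6]
 -45,8,105,20 tcp [492.  24. 252.] offset [ 45.2   0.5 -16.8] dr [-0.1  0.  -0.3]
 -45,8,38,20 tcp [492.  24. 185.] offset [68.2  0.5 46.1] dr [-0.1  0.  -0.3]
```

arm_command:
  plan:
    - {"offset": [23, 0.3, -8.5], "dr": [0, 0, -0.2]}
    - {"offset": [45, 0.5, -17], "dr": [0, 0, -0.3]}
    - {"offset": [50, 0.5, -3], "dr": [0, 0, -0.3]}
    - {"offset": [58, 0.5, 18], "dr": [0, 0, -0.3]}
    - {"offset": [65, 0.5, 38], "dr": [0, 0, -0.3]}
    - {"offset": [68, 0.5, 46], "dr": [0, 0, -0.3]}
    - {"offset": [68, 0.5, 46], "dr": [0, 0, -0.3]}

```text
clock: 10.78
position: [0.4908, 0.0235, 0.1831]
ee_rot: [0.314, 2.779, -0.058]
contact_force: [-0.3, 1.1, -0.3]
finger_gap: 0.0848
grip_force: 0.0
```

```bash
python3 go.py " -25,8,38,20" " -5,8,38,20" " 5,8,36,20"
```

```text
t 10.78 tip(tray) [-46.1   7.5  36.3] F(tray) [-0.6  1.  -0.3]
 -25,8,38,20 tcp [511.  19. 185.] offset [-20.    0.2   5.6] dr [-0.1 -0.2  0. ]
 -5,8,38,20 tcp [530.  15. 185.] offset [-38.8   0.2  12.4] dr [-0.1 -0.2  0. ]
 5,8,36,20 tcp [540.  12. 183.] offset [-47.5   0.2  17.7] dr [-0.1 -0.2  0. ]
```

arm_command:
  plan:
    - {"offset": [-8, 0, 2.9], "dr": [0, 0, 0]}
    - {"offset": [-15, 0, 5.5], "dr": [0, 0, 0]}
    - {"offset": [-19, 0, 6.9], "dr": [0, 0, 0]}
    - {"offset": [-22, 0, 8], "dr": [0, 0, 0]}
    - {"offset": [-25, 0, 9.1], "dr": [0, 0, 0]}
    - {"offset": [-28, 0, 10.2], "dr": [0, 0, 0]}
    - {"offset": [-31, 0, 11.3], "dr": [0, 0, 0]}
    - {"offset": [-34, 0, 12.4], "dr": [0, 0, 0]}

```text
clock: 11.45
position: [0.527, 0.0154, 0.1847]
ee_rot: [0.314, 2.777, -0.057]
contact_force: [-2.7, 0.5, -2.6]
finger_gap: 0.0856
grip_force: 1.6
```

```bash
python3 go.py " -5,8,36,20" " 5,8,36,20"; python3 look.py
```

```text
t 11.45 tip(tray) [-8.7  7.8 38. ] F(tray) [-2.8 -0.1 -2.6]
 -5,8,36,20 tcp [530.  15. 183.] offset [-2.7  0.   3.2] dr [-0.1 -0.   0. ]
 5,8,36,20 tcp [540.  12. 183.] offset [-12.1   0.    6.6] dr [-0.1 -0.   0. ]
-60 [-4. -0.  0.]; -50 [121. 122. 125.]; -40 [ 94. 108. 124.]; -30 [ 92. 111. 123.]; -20 None; -10 [70. 73. 76.]; 0 [71. 73. 76.]; 10 [71. 72. 75.]; 20 [70. 72. 75.]; 30 [68. 71. 74.]; 40 [66. 70. 72.]; 50 [65. 68. 71.]; 60 [65. 68. 69.]; 70 [63. 67. 69.]; 80 [-1. 36. 67.]; 90 [-2. -0.  3.]; 100 [-2.  1.  3.]; 110 None; 120 [-1. 17. 35.];
```

arm_command:
  plan:
    - {"offset": [-2.5, 0, 1.2], "dr": [0, 0, 0]}
    - {"offset": [-4.5, 0, 2.2], "dr": [0, 0, 0]}
    - {"offset": [-6.5, 0, 3.2], "dr": [0, 0, 0]}
    - {"offset": [-8.5, 0, 4.2], "dr": [0, 0, 0]}
    - {"offset": [-10.5, 0, 5.2], "dr": [0, 0, 0]}
    - {"offset": [-12.5, 0, 6.2], "dr": [0, 0, 0]}

```text
clock: 12.0
position: [0.5408, 0.0124, 0.1833]
ee_rot: [0.314, 2.776, -0.057]
contact_force: [-4.7, 1.3, 1.8]
finger_gap: 0.0856
grip_force: 2.6
```

```bash
python3 go.py " 10,8,36,20"; python3 look.py
```

```text
t 12.0 tip(tray) [ 5.6  7.9 36.7] F(tray) [-4.8  0.2  1.8]
 10,8,36,20 tcp [545.  11. 183.] offset [-3.9 -0.1  2.2] dr [-0.  0.  0.]
-60 [-3. -2.  1.]; -50 [-5. -3.  1.]; -40 None; -30 [105. 120. 124.]; -20 [ 91. 104. 123.]; -10 None; 0 [70. 71. 71.]; 10 [69. 72. 75.]; 20 [69. 71. 74.]; 30 [68. 71. 73.]; 40 [68. 69. 73.]; 50 [68. 69. 72.]; 60 [66. 68. 71.]; 70 [64. 68. 70.]; 80 [64. 67. 69.]; 90 [ 0. 33. 67.]; 100 [-1. 48. 66.]; 110 None; 120 [-1. 19. 36.];
```

arm_command:
  plan:
    - {"offset": [-1, 0, 0.4], "dr": [0, 0, 0]}
    - {"offset": [-2, 0, 0.7], "dr": [0, 0, 0]}
    - {"offset": [-3, 0, 1.1], "dr": [0, 0, 0]}

```text
clock: 12.3
position: [0.5437, 0.0117, 0.1832]
ee_rot: [0.314, 2.776, -0.057]
contact_force: [-1.7, 0.1, -1.6]
finger_gap: 0.0855
grip_force: 0.7
```

```bash
python3 go.py " 10,8,36,20"; python3 look.py
```

```text
t 12.3 tip(tray) [ 8.6  7.9 36.6] F(tray) [-1.7 -0.3 -1.6]
 10,8,36,20 tcp [545.  11. 183.] offset [-1.2 -0.   1.1] dr [-0.1  0.   0. ]
-60 [-3. -1.  0.]; -50 [-4. -1.  0.]; -40 [-4. -1.  1.]; -30 [116. 122. 125.]; -20 [ 91. 108. 124.]; -10 [105. 108. 117.]; 0 None; 10 [68. 70. 73.]; 20 [68. 70. 73.]; 30 [67. 70. 72.]; 40 [67. 70. 73.]; 50 [66. 68. 71.]; 60 [66. 68. 71.]; 70 [65. 68. 70.]; 80 [64. 66. 69.]; 90 [ 1. 66. 68.]; 100 [ 0. 39. 66.]; 110 None; 120 [-1. 19. 36.];
```

The near end is being held partly by the fingers, so I'll back off to let it drop.

arm_command:
  plan:
    - {"offset": [5, 0, -1.8], "dr": [0, 0, 0]}
    - {"offset": [10, 0, -3.6], "dr": [0, 0, 0]}
    - {"offset": [10, 0, -3.6], "dr": [0, 0, 0]}

```text
clock: 12.6
position: [0.5324, 0.0142, 0.1832]
ee_rot: [0.314, 2.776, -0.057]
contact_force: [-0.5, -0.7, -0.4]
finger_gap: 0.0856
grip_force: 0.0
```

```bash
python3 go.py " 10,8,36,20"; python3 look.py
```

```text
t 12.6 tip(tray) [-3.   7.9 36.7] F(tray) [-0.3 -0.8 -0.4]
 10,8,36,20 tcp [545.  11. 183.] offset [-12.  -0.   5.] dr [-0.1  0.   0. ]
-60 [-4. -3.  0.]; -50 [-5. -3.  0.]; -40 [ -2. 117. 124.]; -30 [ 92. 105. 122.]; -20 None; -10 None; 0 [62. 64. 64.]; 10 [64. 65. 68.]; 20 [63. 66. 69.]; 30 [64. 66. 68.]; 40 [63. 66. 69.]; 50 [64. 66. 69.]; 60 [64. 66. 68.]; 70 [63. 66. 67.]; 80 [63. 66. 69.]; 90 [63. 65. 68.]; 100 [ 1. 34. 65.]; 110 None; 120 [-1. 17. 36.];
```

Flat at 65–66 mm, so it has dropped behind the lip. Push on, feeling for the buffers.

arm_command:
  plan:
    - {"offset": [-5, 0, 1.8], "dr": [0, 0, 0]}
    - {"offset": [-9.5, 0, 3.5], "dr": [0, 0, 0]}
    - {"offset": [-11, 0, 4], "dr": [0, 0, 0]}
    - {"offset": [-12, 0, 4.4], "dr": [0, 0, 0]}
    - {"offset": [-13, 0, 4.7], "dr": [0, 0, 0]}

```text
clock: 13.07
position: [0.5468, 0.0109, 0.183]
ee_rot: [0.314, 2.777, -0.057]
contact_force: [-5.0, 2.1, 3.3]
finger_gap: 0.0854
grip_force: 3.0
```

arm_command:
  plan:
    - {"offset": [-0.7, 0, 0.3], "dr": [0, 0, 0]}
    - {"offset": [-1.4, 0, 0.5], "dr": [0, 0, 0]}

```text
clock: 13.23
position: [0.5481, 0.0106, 0.183]
ee_rot: [0.314, 2.777, -0.057]
contact_force: [-5.2, 0.8, 3.8]
finger_gap: 0.0851
grip_force: 2.8
```

arm_command:
  plan:
    - {"offset": [-0.7, 0, 0.3], "dr": [0, 0, 0]}
    - {"offset": [-1.4, 0, 0.5], "dr": [0, 0, 0]}

```text
clock: 13.4
position: [0.5496, 0.0103, 0.183]
ee_rot: [0.314, 2.777, -0.057]
contact_force: [-5.2, 1.9, 3.6]
finger_gap: 0.0854
grip_force: 2.8
```

```bash
python3 go.py " 10,8,36,20"; python3 look.py
```

```text
t 13.4 tip(tray) [14.5  7.9 36.4] F(tray) [-5.5  0.7  3.6]
 10,8,36,20 tcp [545.  11. 183.] offset [ 4.4 -0.  -1.2] dr [-0.1 -0.   0. ]
-60 [-5. -2. -1.]; -50 [-4. -2. -0.]; -40 [-5. -2.  0.]; -30 [ -1.   2. 107.]; -20 [101. 119. 124.]; -10 [ 91. 103. 123.]; 0 None; 10 [63. 65. 68.]; 20 [63. 65. 68.]; 30 [64. 66. 68.]; 40 [63. 66. 68.]; 50 [64. 66. 69.]; 60 [63. 66. 69.]; 70 [63. 66. 69.]; 80 [62. 65. 68.]; 90 [64. 66. 68.]; 100 [12. 46. 67.]; 110 None; 120 [-1. 18. 36.];
```

arm_command:
  plan:
    - {"offset": [-0.6, 0, 0.2], "dr": [0, 0, 0]}
    - {"offset": [-1.2, 0, 0.4], "dr": [0, 0, 0]}

```text
clock: 13.62
position: [0.5507, 0.01, 0.183]
ee_rot: [0.314, 2.777, -0.057]
contact_force: [-5.1, 1.3, 1.9]
finger_gap: 0.0853
grip_force: 2.7
```

arm_command:
  plan:
    - {"offset": [-0.6, 0, 0.2], "dr": [0, 0, 0]}
    - {"offset": [-1.2, 0, 0.4], "dr": [0, 0, 0]}

```text
clock: 13.78
position: [0.5519, 0.0097, 0.183]
ee_rot: [0.314, 2.777, -0.057]
contact_force: [-7.3, 1.0, 3.7]
finger_gap: 0.0854
grip_force: 3.5
```

arm_command:
  plan:
    - {"offset": [-0.6, 0, 0.2], "dr": [0, 0, 0]}
    - {"offset": [-1.2, 0, 0.4], "dr": [0, 0, 0]}

```text
clock: 13.95
position: [0.5529, 0.0095, 0.183]
ee_rot: [0.314, 2.778, -0.057]
contact_force: [-11.2, 2.8, 6.8]
finger_gap: 0.0855
grip_force: 5.4
```

arm_command:
  plan:
    - {"offset": [-0.5, 0, 0.2], "dr": [0, 0, 0]}
    - {"offset": [-1, 0, 0.4], "dr": [0, 0, 0]}
    - {"offset": [-1, 0, 0.4], "dr": [0, 0, 0]}
    - {"offset": [-1, 0, 0.4], "dr": [0, 0, 0]}
    - {"offset": [-1, 0, 0.4], "dr": [0, 0, 0]}
    - {"offset": [-1, 0, 0.4], "dr": [0, 0, 0]}

```text
clock: 14.45
position: [0.5537, 0.0093, 0.1828]
ee_rot: [0.314, 2.778, -0.057]
contact_force: [-10.2, 3.1, 6.8]
finger_gap: 0.0855
grip_force: 5.7
```

arm_command:
  plan:
    - {"offset": [0, 0, 0], "dr": [0, 0, 0]}
    - {"offset": [0, 0, 0], "dr": [0, 0, 0]}
    - {"offset": [0, 0, 0], "dr": [0, 0, 0]}
    - {"offset": [0, 0, 0], "dr": [0, 0, 0]}
    - {"offset": [0, 0, 0], "dr": [0, 0, 0]}
    - {"offset": [0, 0, 0], "dr": [0, 0, 0]}

```text
clock: 14.95
position: [0.5537, 0.0093, 0.1828]
ee_rot: [0.314, 2.778, -0.057]
contact_force: [-10.6, 2.6, 5.9]
finger_gap: 0.0853
grip_force: 5.7
```

arm_command:
  plan:
    - {"offset": [-0.4, 0, 0.2], "dr": [0, 0, 0]}
    - {"offset": [-0.8, 0, 0.3], "dr": [0, 0, 0]}
    - {"offset": [-0.8, 0, 0.3], "dr": [0, 0, 0]}
    - {"offset": [-0.8, 0, 0.3], "dr": [0, 0, 0]}
    - {"offset": [-0.8, 0, 0.3], "dr": [0, 0, 0]}
    - {"offset": [-0.8, 0, 0.3], "dr": [0, 0, 0]}
    - {"offset": [-0.8, 0, 0.3], "dr": [0, 0, 0]}

```text
clock: 15.53
position: [0.5543, 0.0091, 0.1827]
ee_rot: [0.313, 2.779, -0.057]
contact_force: [-13.0, 4.3, 8.0]
finger_gap: 0.0853
grip_force: 7.0
```

```bash
python3 go.py " -30,8,37,20" " -60,8,130,20"
```

```text
t 15.53 tip(tray) [19.1  7.8 36. ] F(tray) [-13.6   1.3   8. ]
 -30,8,37,20 tcp [506.  20. 184.] offset [ 46.2   0.1 -17.6] dr [-0.1 -0.1  0. ]
 -60,8,130,20 tcp [477.  27. 277.] offset [  42.8   -0.  -115.3] dr [-0.1 -0.1  0. ]
```

Pressed at about 14 N. Now withdraw slowly, then move back and up.

arm_command:
  plan:
    - {"offset": [0.7, 0, -0.2], "dr": [0, 0, 0]}
    - {"offset": [1.5, 0, -0.5], "dr": [0, 0, 0]}
    - {"offset": [3, 0, -1.1], "dr": [0, 0, 0]}
    - {"offset": [8, 0, -2.9], "dr": [0, 0, 0]}
    - {"offset": [20, 0, -7.3], "dr": [0, 0, 0]}
    - {"offset": [46, 0, -17.6], "dr": [0, 0, 0]}
    - {"offset": [45, 0, -55], "dr": [0, 0, 0]}
    - {"offset": [43, 0, -95], "dr": [0, 0, 0]}

```text
clock: 16.2
position: [0.4815, 0.0254, 0.2564]
ee_rot: [0.314, 2.781, -0.058]
contact_force: [0.9, 0.0, 1.0]
finger_gap: 0.0857
grip_force: 0.0
```

```bash
python3 go.py; python3 look.py; python3 - <<'E'
from h import *
from go import TR,O
c=cams.read_camera('top'); P=TR.inv().apply(cloud(c).reshape(-1,3)*1000-O)
m=(P[:,2]>58)&(P[:,2]<72)&(P[:,0]>0)&(P[:,0]<125)&(abs(P[:,1])<100)
print(rect(P[m]/1000))
d=cams.read_camera('scene')
a=cv2.resize(c['image'][125:255,240:390],None,fx=2.6,fy=2.6); b=cv2.resize(d['image'][150:280,180:330],None,fx=2.6,fy=2.6)
cv2.imwrite('pics/f.png',np.hstack([a,b]))
E
```

```text
t 16.2 tip(tray) [-55.8   7.2 109.6] F(tray) [0.9 0.2 1. ]
-60 [-5. -2.  0.]; -50 [-4. -1.  0.]; -40 [-5. -2.  0.]; -30 [-4. -1.  3.]; -20 None; -10 None; 0 None; 10 [63. 64. 66.]; 20 [63. 66. 68.]; 30 [63. 66. 68.]; 40 [64. 66. 68.]; 50 [64. 66. 68.]; 60 [64. 67. 69.]; 70 [64. 66. 68.]; 80 [62. 65. 69.]; 90 [64. 66. 68.]; 100 [61. 66. 68.]; 110 [17. 41. 63.]; 120 [-1. 17. 35.]; (array([64.9,  7.6]), array([151.2,  98.2]), 89.88, array([[ 15.7, -67.9],
       [113.9, -68.1],
       [114.2,  83.1],
       [ 16. ,  83.3]], dtype=float32))
```

View pics/f.png

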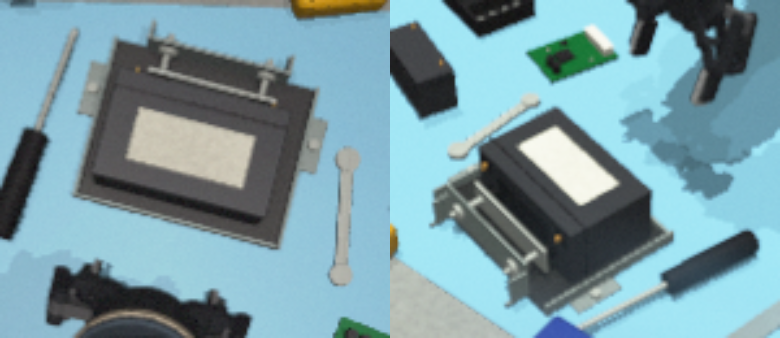

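The battery lies flat and square (0.1°) behind the lip, near end at x≈16, against the buffers. The gripper is clear and everything else is where it was.

```bash
python3 -c "
from bench import job
print(job.sign_off())"
```

```text
the job is handed in; nothing more can be done
None
```

The battery was slid square to the lip, tipped over it and pressed home at about 14 N. It now lies flat and square in the tray with the gripper clear, springing back only about 1 mm on release, so it should still be touching the buffers; the job was handed in after about 16 s.

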